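# Register a tile in the marking jig and latch it

### The arm

A 6-joint arm with a two-finger parallel gripper is mounted at the origin on a cart in front of the work surface, level with it; the furniture and walls round the work are solid. World frame = base frame: x ahead of the robot, y to its left, z up, the work surface at z = 0. Lengths are in mm, angles in rad, forces in N, time in s.
With the tool pointing down it reaches from about 275 to 1000 mm from the base axis. Payload 8.4 kg.
Tool frame: the origin (TCP) lies midway between the tips of the shut fingers; the grasp point (between the pads) lies 19 mm behind it; z points along the fingers, y is the line along which they close (so a half turn about z gives the same grasp; the last joint's range is limited). The gripper opens to 85 mm and grips with 20 to 120 N. Pads are 22 mm wide; open, the fingers measure 114 mm over their backs; the gripper's body (76 mm by 85 mm) begins 54 mm behind the grasp point. The pads swing forward as they close: fully open they stand 13 mm farther back than shut.
Start: joints at [1.312, 0.353, 1.633, -0, 1.155, -0.002], TCP at [158.74, 604.508, 231.281] pointing down, gripper open.
Joint ranges: [-2.63, 2.63], [-0.92, 2.1], [0.06, 2.66], [-1.3, 4.44], [0, 2.69], [-3.02, 3.02]. Speed limits (rad/s): [2.22, 2.22, 2.79, 3.14, 3.14, 3.14].

### API

Orientations are given as [roll, pitch, yaw] about the fixed x, y, z axes, in that order (R = Rz(yaw) Ry(pitch) Rx(roll)).
In Python, from workcell import reach, move_linear, goto_joints, move_gripper, pause, solve_ik, read_state, grab_frame, get_calibration, IKError, close_job gives the robot as it stands. The module is installed in compiled form; this text tells all that it offers. Calls block until the motion is done:
- reach(position, orientation): joint-space move of the TCP to a pose.
- move_linear(position, attitude=None, speed=150, force_limit=None): straight line of the TCP; attitude=None keeps the orientation; speed is the mean speed in mm/s. With force_limit (N) it stops when the force on the tool has changed by that much, and returns True; else False.
- goto_joints(angles): joint-space move.
- move_gripper(opening): finger opening in mm; the grip force is fixed at half the most; returns when the fingers have stopped.
- pause(seconds).
- solve_ik(position, orientation): joint angles nearest the present ones, or None.
- read_state(): the state.
- grab_frame(name): name is "side" or "top" or "wrist"; returns the picture (384x512x3 uint8, red, green, blue); there is no depth.
- get_calibration(name): a dict with "fx", "fy", "cx", "cy" (pixels), "eye" and "orientation" of the camera in the world. Camera axes: x right, y up, looking along -z (the intrinsics and any distortion apply to the point x, -y, -z); pixel columns grow to the right and rows downward; lengths in mm; the calibration is good to about 2 mm. A picture is of the moment at which its call begins: read the wrist's pose just before it. get_calibration takes no time and is no camera call; for the wrist camera it gives the pose at the moment of the call.
A pose or a line that the arm cannot do raises IKError and nothing moves.
- close_job(): hands the job in; it is judged then, once.
The state is a dict: "clock": time; "joint_positions": joint angles; "joint_vel": joint speeds; "joint_efforts": joint torques, N m; "tool_pos": TCP position; "ee_rot": TCP orientation; "wrist_force": force on the tool from outside, world axes, zero at the start; "torque": the same for the moment, N m; "gripper_width": finger opening in mm; "finger_force": force on a finger pad.
Only numpy, scipy, OpenCV 4.12 (cv2) and the standard library are available. Lean on these libraries where they do the work, as an engineer would, in place of code of your own. Each camera call takes 0.05 s, during which the arm holds its last target. There are 200 camera calls.

### The job

Slide the blue-and-white house-number tile across the bed of the marking jig, without lifting it off the bed, until its edges lie flush against both aluminium stops (the long fence and the end stop). Then swing the latch by its red knob across the tile as far as it goes, leaving the tile still seated against both stops. Leave the wares and things round the jig where they are.

Things in the scene. Friction and masses are not known exactly. Their poses are not given: they have to be found in the camera images.
- jig: fixed marking jig, plywood bed 180 (x) x 240 (y) mm, origin at the centre of its underside, bed top at z = 12 mm. Two aluminium stops, 12 mm thick, 9 mm above the bed: long fence, y -60 to +60, stop face at x = +35 mm (faces -x); end stop, x -40 to +30, stop face at y = +75 mm (faces -y). Behind the fence, at x = 68, y = 30 mm, an 18 mm post carries the latch
- seat (a point): on the bed, where the centre of the tile's underside lies when the tile touches both stops: jig x = 5, y = 30, z = 12 mm; axes as the jig's
- tile: loose ceramic tile, white with a blue panel on top, 60 (x) x 90 (y) x 12 mm, about 0.15 kg, lying on the jig's bed away from the stops and somewhat turned. Origin at the centre of its underside, z up. When registered its axes are the jig's: its +x long edge on the fence, its +y short edge on the end stop
- latch (a joint): angle of the flat steel latch about its upright post, rad: 0 = pointing along the jig's -y, behind the fence (open); swings clockwise seen from above to 1.57 = along the jig's -x, square across the tile (its stop). Stays where left; takes 1 to 2 N at the knob. Arm 14 mm wide, passes 3 mm above the tile, its upper side 32 mm above the worktop
- latch_knob (a point): centre of the top of the upright red knob at the latch's end, 60 mm from the latch's axis; knob 14 mm in diameter and 26 mm high, from 32 to 58 mm above the worktop
- mug_speck: speckled beige mug, 63x82x59 mm; stands loose beside the jig, not to be disturbed; origin at the centre of its underside
- cup_green: small green cup, 40x40x35 mm; stands loose beside the jig, not to be disturbed; origin at the centre of its underside
- flagon: blue-green stoppered flagon with handle, 72x87x126 mm; stands loose beside the jig, not to be disturbed; origin at the centre of its underside
- tag_stack: banded stack of kraft price tags, 36x48x12 mm; stands loose beside the jig, not to be disturbed; origin at the centre of its underside
- pen_a: white and red pen, 145 mm long, 11 mm wide; stands loose beside the jig, not to be disturbed; origin at the centre of its underside
Not all that is in view belongs to the job. Leave any yellow look-alike of the tile alone.

How it is judged (in metres and radians):
On the way, in this order (a step that is already met when the one before it is completed fails the run):
1. the tile lies flush against both stops while the latch is still open (x of tile in the frame of seat between -0.0025 and 0.0025 m and y of tile in the frame of seat between -0.0025 and 0.0025 m and z of tile in the frame of seat between -0.0025 and 0.0025 m and angle between the x axis of tile and the x axis of jig, either way round below 0.04 rad and value of joint latch below 0.7 rad), for 0.2 s.
2. the latch is swung fully across the tile (value of joint latch above 1.4 rad), for 0.2 s.
At the end, for the whole second after the job is handed in: the tile lies at rest on the bed within 2.5 mm of the seat in each direction and within 0.04 rad of square to the stops, and the latch is across it (over 1.4 rad) (x of tile in the frame of seat between -0.0025 and 0.0025 m and y of tile in the frame of seat between -0.0025 and 0.0025 m and z of tile in the frame of seat between -0.0025 and 0.0025 m and angle between the x axis of tile and the x axis of jig, either way round below 0.04 rad and value of joint latch above 1.4 rad and linear speed of tile below 0.01 m/s); the robot touches nothing.
It fails at once if the tile is lifted more than 12 mm off the bed (z of tile in the frame of seat above 0.012 m).
It fails at once if a bystander is moved more than 20 mm (distance of any of mug_speck, cup_green, flagon, tag_stack, pen_a from where it was at the start of the episode above 0.02 m).
It also fails if it takes over 58 s, if anything falls off the work surface, if the arm or the gripper's body presses on something with over 40 N, if the wrist force passes 120 N, or if a joint passes its speed limit or range.

## Working session

There is one attempt and no reset: what is moved stays moved. The work goes in short steps, each a Python script; the robot and the scene stay as the last script left them, time stands still between calls to the robot, and variables do not carry over. Pictures are saved under pics/ and viewed, at most 10 in all, crops included, and the job is handed in when it is done.

```bash
mkdir -p pics
python3 - <<'E'
from workcell import *
import cv2, numpy as np
for n in("top","side"):
    f=grab_frame(n); cv2.imwrite(f"pics/{n}0.png",cv2.resize(f[:,:,::-1],(800,600),interpolation=cv2.INTER_CUBIC)); cv2.imwrite(f"{n}_raw.png",f[:,:,::-1])
    print(n,get_calibration(n))
print(read_state())
E
```

```text
top {'fx': 449.0367228138529, 'fy': 449.0367228138529, 'cx': 261.82039531282436, 'cy': 191.71831093679515, 'eye': array([ 418.12912909,   51.75431653, 1773.80325211]), 'orientation': array([ 0.0964862 ,  0.00240561, -1.57510462])}
side {'fx': 452.20584739807464, 'fy': 452.20584739807464, 'cx': 255.19370310054794, 'cy': 193.277573161095, 'eye': array([1355.76150853,    7.46880201, 1328.91303598]), 'orientation': array([0.53721693, 0.01502945, 1.48274115])}
{'clock': 0.1, 'joint_positions': array([ 1.31158936e+00,  3.53578570e-01,  1.63404582e+00, -1.28250646e-05,
        1.15521976e+00, -2.40077495e-03]), 'joint_vel': array([ 4.62589620e-04, -7.13444062e-05,  3.02603485e-04,  8.18063032e-05,
       -2.06907394e-03,  1.14609730e-04]), 'joint_efforts': array([ 1.13988808e-03, -6.06355262e+01, -3.42818141e+01,  4.11803319e-05,
        4.02382298e-03, -2.51018236e-05]), 'tool_pos': array([158.64068078, 604.09101082, 230.64292922]), 'ee_rot': array([-3.14034113e+00,  8.72235603e-06,  2.88479165e+00]), 'wrist_force': array([-0.31336546, -1.12324335, -0.33196943]), 'torque': array([-0.03717333, -0.042292  ,  0.00282536]), 'finger_force': 0.0, 'gripper_width': 85.62310772093944}
```

View pics/top0.png

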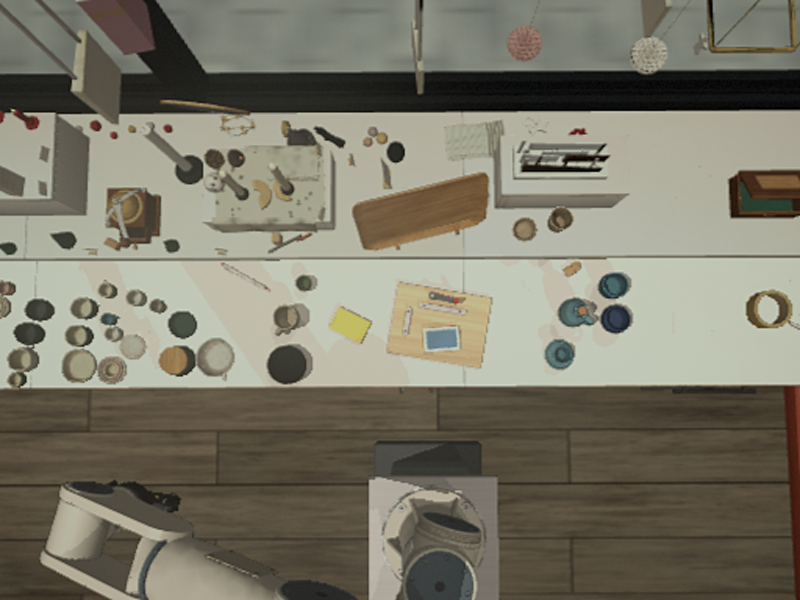

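View pics/side0.png

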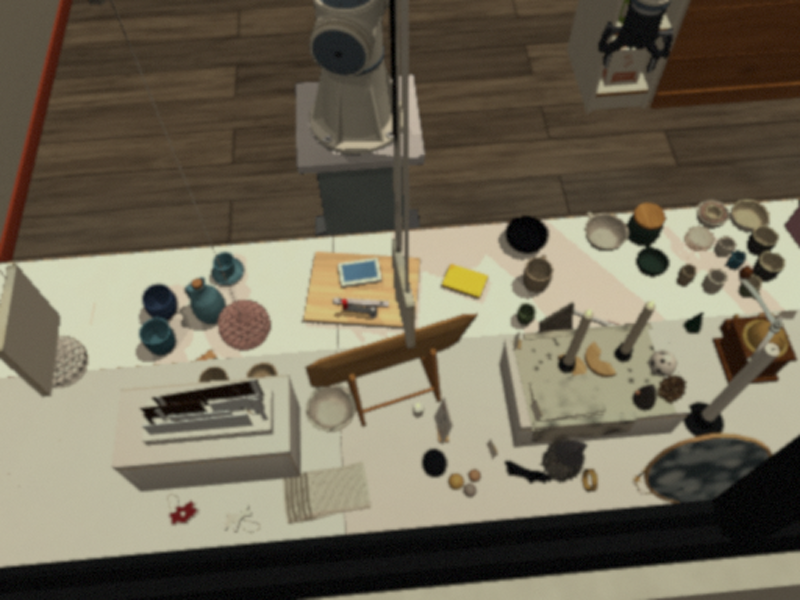

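The top view shows the jig's plywood quad at (400,283),(493,295),(481,367),(388,354). The tile is at (441,338), with the fence above it and the end stop on its left at (407,320). The red knob is near (461,299), and the yellow look-alike at (350,324) is to be left alone. The side view agrees. Next is a close look with the wrist camera from two places.

```bash
cat > h.py <<'E'
from workcell import *
import cv2, numpy as np
from scipy.spatial.transform import Rotation as R
def ray(c,u,v):
    d=R.from_euler('xyz',c['orientation']).apply([(u-c['cx'])/c['fx'],-(v-c['cy'])/c['fy'],-1]); return np.array(c['eye']),d
def onplane(c,u,v,z):
    e,d=ray(c,u,v); return e+d*(z-e[2])/d[2]
def tri(rays):
    A=np.zeros((3,3));b=np.zeros(3)
    for e,d in rays:
        d=d/np.linalg.norm(d);P=np.eye(3)-np.outer(d,d);A+=P;b+=P@e
    return np.linalg.solve(A,b)
E
python3 - <<'E'
from h import *
import pickle
c=get_calibration('top')
q=[onplane(c,u*.64,v*.64,12)for u,v in[(400,283),(493,295),(481,367),(388,354)]]
print(np.round(q)); m=np.mean(q,0); print(m)
out=[]
w=get_calibration('wrist');s=read_state();Rt=R.from_euler('xyz',s['ee_rot'])
print('cam in tool',Rt.inv().apply(w['eye']-s['tool_pos']),(Rt.inv()*R.from_euler('xyz',w['orientation'])).as_euler('xyz'))
yaw=-.13+np.pi/2
for i,dy in enumerate((40,-40)):
    p=[m[0]-20,m[1]+dy,330]
    for y in (yaw,yaw-np.pi):
        j=solve_ik(p,[np.pi,0,y]); print(y,j)
    reach(p,[np.pi,0,yaw]); pause(.3)
    w=get_calibration('wrist'); f=grab_frame('wrist'); pickle.dump((w,f),open(f'w{i}.pkl','wb'))
    cv2.imwrite(f'pics/w{i}.png',f[:,:,::-1]); print(read_state()['tool_pos'],w)
E
```

```text
[[ 631.   78.   12.]
 [ 599. -157.   12.]
 [ 419. -124.   12.]
 [ 452.  109.   12.]]
[525.14558586 -23.37319269  12.        ]
cam in tool [  70.42517006   -0.43251567 -142.74741686] [2.86155852e+00 1.54936719e-04 1.57043378e+00]
1.4407963267948967 [ 2.99351650e-02  7.82331802e-02  1.76134040e+00 -4.44089210e-16
  1.30201907e+00  1.59935165e-01]
-1.7007963267948965 [ 0.02993516  0.07823318  1.7613404   0.          1.30201907 -2.98165749]
[505.13013627  16.85118805 329.95381141] {'fx': 271.8214338980449, 'fy': 271.8214338980449, 'cx': 252.13117868669076, 'cy': 188.20723374367714, 'eye': array([513.78750511,  86.08875944, 472.68970037]), 'orientation': array([-2.79678133e-01, -1.32789547e-04, -1.29064035e-01])}
1.4407963267948967 [-1.27749617e-01  8.45343436e-02  1.75440809e+00 -4.44089210e-16
  1.30265022e+00  2.25038252e-03]
-1.7007963267948965 None
[505.19578974 -62.67631301 330.00800035] {'fx': 271.8214338980449, 'fy': 271.8214338980449, 'cx': 252.13117868669076, 'cy': 188.20723374367714, 'eye': array([513.76227405,   6.55141054, 472.78384153]), 'orientation': array([-2.79550839e-01, -2.74164439e-04, -1.28447879e-01])}
```

View pics/w0.png

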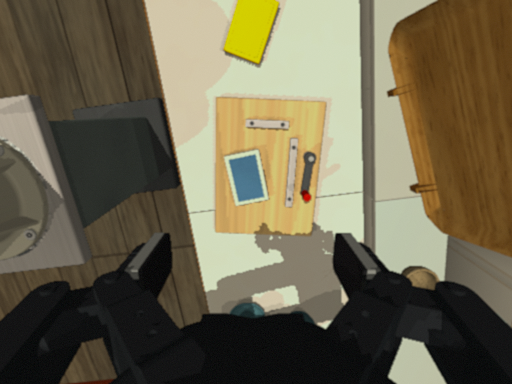

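View pics/w1.png

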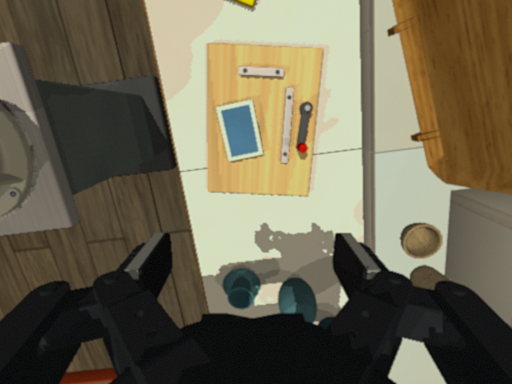

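Both wrist views show the whole jig. In w1 the bed corners are (209,42),(327,46),(309,196),(208,192). The tile is at (240,131), the fence runs (289,88)–(285,162), the end stop is at (261,72), and the knob is at (302,147). Now for the measurements.

```bash
cat >> h.py <<'E'
def quad(cnt):
    h=cv2.convexHull(cnt); 
    for e in np.linspace(.01,.1,40):
        a=cv2.approxPolyDP(h,e*cv2.arcLength(h,True),True)
        if len(a)==4: break
    # refine sides by line fits
    a=a[:,0].astype(float); P=cnt[:,0].astype(float); L=[]
    for i in range(4):
        p,q=a[i],a[(i+1)%4]; t=(q-p)/np.linalg.norm(q-p); n=np.array([-t[1],t[0]]); s=(P-p)@t; l=np.linalg.norm(q-p)
        k=(abs((P-p)@n)<3)&(s>.12*l)&(s<.88*l)
        vx,vy,x,y=cv2.fitLine(P[k].astype(np.float32),cv2.DIST_HUBER,0,.01,.01).ravel()
        L.append(np.cross([x,y,1],[x+vx,y+vy,1]))
    c=[np.cross(L[i-1],L[i]) for i in range(4)]; return np.array([k[:2]/k[2] for k in c])
def big(m,n=1):
    c,_=cv2.findContours(m.astype(np.uint8),cv2.RETR_EXTERNAL,cv2.CHAIN_APPROX_NONE); return sorted(c,key=cv2.contourArea)[::-1][:n]
def order(q):  # start at the image's upper left, clockwise
    q=q[np.argsort(np.arctan2(*(q-q.mean(0)).T[::-1]))]; return np.roll(q,-np.argmin(q.sum(1)),0)
def up(f,k=4): return cv2.resize(f,None,fx=k,fy=k,interpolation=cv2.INTER_CUBIC)
def topx(q,k=4): return (q+.5)/k-.5
def find(w,f,roi):
    x0,y0,x1,y1=roi; F=up(f)[4*y0:4*y1,4*x0:4*x1]; h=cv2.cvtColor(F,cv2.COLOR_RGB2HSV).astype(int); H,S,V=h[...,0],h[...,1],h[...,2]
    off=np.array([x0,y0]); o={}
    wood=(H>8)&(H<28)&(S>70)&(V>120); o['wood']=order(topx(quad(big(wood)[0]))+off)
    inside=cv2.fillPoly(np.zeros(F.shape[:2],np.uint8),[np.int32((o['wood']-off)*4)],1)
    o['panel']=order(topx(quad(big((H>90)&(H<125)&(S>90)&(inside>0))[0]))+off)
    lights=big((S<70)&(V>120)&(inside>0)|((H>85)&(H<130)&(inside>0)),5)
    o['light']=[(order(topx(quad(c))+off),cv2.contourArea(c)/16) for c in lights if cv2.contourArea(c)>1500]
    r=big(((H<6)|(H>174))&(S>150)&(V>80))[0]; m=cv2.moments(r); o['red']=topx(np.array([m['m10'],m['m01']])/m['m00'])+off; o['redarea']=cv2.contourArea(r)/16
    return o
E
python3 - <<'E'
from h import *
import pickle
O=[]
for i,roi in enumerate([(205,85,335,245),(195,30,335,205)]):
    w,f=pickle.load(open(f'w{i}.pkl','rb')); o=find(w,f,roi); O.append((w,o))
    print(i,o['wood'].round(1).tolist(),o['panel'].round(1).tolist(),o['red'].round(1),o['redarea'])
    for q,a in o['light']: print(a,q.round(1).tolist())
(w0,a),(w1,b)=O
for k in('wood','panel'):
    print(k,np.round([tri([ray(w0,*p),ray(w1,*q)])for p,q in zip(a[k],b[k])],1).tolist())
print('red',tri([ray(w0,*a['red']),ray(w1,*b['red'])]))
for w,o in O:
    q=np.array([onplane(w,*p,12)for p in o['wood']]); print('bed',q.mean(0).round(1),cv2.minAreaRect(q[:,:2].astype(np.float32)))
    q=np.array([onplane(w,*p,24)for p in o['panel']]); print('panel',q.mean(0).round(1),cv2.minAreaRect(q[:,:2].astype(np.float32)))
    for l,ar in o['light']:
        z=24 if ar>800 else 21
        q=np.array([onplane(w,*p,z)for p in l]); print('light',q[:,:2].round(1).tolist())
E
```

```text
Traceback (most recent call last):
  File "h.py", line 39, in find
    o['light']=[(order(topx(quad(c))+off),cv2.contourArea(c)/16) for c in lights if cv2.contourArea(c)>1500]
                            ~~~~^^^
  File "h.py", line 23, in quad
    vx,vy,x,y=cv2.fitLine(P[k].astype(np.float32),cv2.DIST_HUBER,0,.01,.01).ravel()
              ~~~~~~~~~~~^^^^^^^^^^^^^^^^^^^^^^^^^^^^^^^^^^^^^^^^^^^^^^^^^^
cv2.error: OpenCV(4.12.0) /io/opencv/modules/imgproc/src/linefit.cpp:50: error: (-215:Assertion failed) count > 0 in function 'fitLine2D_wods'
```

```bash
sed -i "s/(order(topx(quad(c))+off),/(order(topx(cv2.boxPoints(cv2.minAreaRect(c)))+off),/" h.py
cat > m.py <<'E'
from h import *
import pickle
O=[]
for i,roi in enumerate([(205,85,335,245),(195,30,335,205)]):
    w,f=pickle.load(open(f'w{i}.pkl','rb')); o=find(w,f,roi); O.append((w,o))
    print(i,o['wood'].round(1).tolist(),o['panel'].round(1).tolist(),o['red'].round(1),o['redarea'])
    for q,a in o['light']: print(a,q.round(1).tolist())
(w0,a),(w1,b)=O
for k in('wood','panel'):
    print(k,np.round([tri([ray(w0,*p),ray(w1,*q)])for p,q in zip(a[k],b[k])],1).tolist())
print('red',tri([ray(w0,*a['red']),ray(w1,*b['red'])]))
for w,o in O:
    q=np.array([onplane(w,*p,12)for p in o['wood']]); print('bed',q.mean(0).round(1),cv2.minAreaRect(q[:,:2].astype(np.float32)))
    q=np.array([onplane(w,*p,24)for p in o['panel']]); print('panel',q.mean(0).round(1),cv2.minAreaRect(q[:,:2].astype(np.float32)))
    for l,ar in o['light']:
        q=np.array([onplane(w,*p,24 if ar>800 else 21)for p in l]); print('light',q[:,:2].round(1).tolist())
E
python3 m.py
```

```text
0 [[215.5, 96.1], [326.2, 101.0], [311.0, 236.2], [214.6, 231.8]] [[229.5, 160.3], [254.0, 155.1], [262.6, 195.6], [239.0, 200.2]] [305.6 195.2] 61.5
1771.40625 [[223.3, 155.6], [258.3, 148.3], [268.9, 198.9], [233.9, 206.3]]
468.65625 [[290.1, 137.4], [297.5, 138.0], [292.0, 206.6], [284.5, 206.0]]
319.46875 [[245.4, 118.6], [288.4, 120.5], [288.1, 128.5], [245.0, 126.6]]
1 [[207.1, 42.1], [323.4, 47.5], [307.5, 195.6], [207.1, 191.2]] [[221.8, 111.1], [247.7, 105.2], [256.9, 150.1], [232.1, 155.3]] [301.7 147.1] 63.5625
2042.09375 [[215.3, 106.4], [251.8, 98.5], [263.9, 154.1], [227.3, 162.0]]
542.90625 [[285.4, 86.7], [293.3, 87.2], [287.8, 162.9], [279.9, 162.3]]
380.09375 [[238.3, 65.5], [283.7, 67.7], [283.3, 76.9], [237.9, 74.7]]
wood [[457.9, 115.5, 7.8], [635.0, 84.7, 9.2], [592.7, -150.2, 14.0], [416.5, -120.9, 8.2]]
panel [[466.1, 11.4, 24.8], [507.9, 14.8, 25.4], [513.5, -57.4, 23.5], [471.6, -60.8, 22.4]]
red [583.70167426 -58.54352103  46.09924938]
bed [525.8 -17.6  12. ] ((525.69921875, -17.941635131835938), (239.50587463378906, 178.91580200195312), 80.1386489868164)
panel [489.8 -22.9  24. ] ((489.7513122558594, -22.987247467041016), (41.82084274291992, 72.06305694580078), 4.5644450187683105)
light [[457.0, 20.3], [516.1, 24.9], [523.7, -64.7], [461.4, -70.3]]
light [[570.0, 35.4], [582.1, 32.8], [562.5, -85.2], [549.5, -82.3]]
light [[501.4, 74.5], [569.8, 62.6], [568.1, 50.1], [499.1, 62.1]]
bed [525.7 -18.   12. ] ((525.6927490234375, -17.82275390625), (238.72750854492188, 178.3223419189453), 79.99423217773438)
panel [489.7 -22.9  24. ] ((489.6705017089844, -22.857940673828125), (42.211978912353516, 72.38960266113281), 4.403141975402832)
light [[456.9, 19.7], [515.7, 24.1], [524.2, -65.3], [462.1, -70.7]]
light [[570.0, 34.9], [582.2, 32.5], [562.6, -85.8], [549.5, -83.1]]
light [[501.3, 74.4], [570.0, 62.4], [568.1, 49.5], [498.8, 61.6]]
```

Measured so far:
- **Bed:** jig at (525.7, -17.8), yaw -0.173. The stops project where the description says they should.
- **Tile:** about (-34.6, -11) in the jig frame, turned about +14°. Triangulated heights agree with the text.

I'll push with two spread fingers, first toward the fence, after touching off the worktop.

```bash
cat >> h.py <<'E'
J0=np.array([525.7,-17.8]); JY=np.radians(-9.92); C,S_=np.cos(JY),np.sin(JY)
def W(x,y,z): return [J0[0]+C*x-S_*y, J0[1]+S_*x+C*y, z]
def J(p): d=np.array(p[:2])-J0; return np.round([C*d[0]+S_*d[1],-S_*d[0]+C*d[1],p[2]],1)
def rep(t): s=read_state(); print(t,'jig',J(s['tool_pos']),'F',s['wrist_force'].round(1),'w',round(s['gripper_width'],1),'t',round(s['clock'],1))
E
python3 - <<'E'
from h import *
o=[np.pi,0,JY]
move_gripper(50)
reach(W(-106,-14,60),o); rep('above')
move_linear(W(-106,-14,20),speed=120)
print(move_linear(W(-106,-14,-12),speed=20,force_limit=4)); rep('touch')
z=read_state()['tool_pos'][2]+16
move_linear(W(-106,-14,z),speed=60)
print(move_linear(W(-50,-14,z),speed=60,force_limit=15)); rep('mid')
print(move_linear(W(-25,-14,z),speed=25,force_limit=10)); rep('push')
move_linear(W(-60,-14,z),speed=100); move_linear(W(-60,-14,z+60),speed=150)
move_gripper(20)
reach(W(1,-86,60),[np.pi,0,JY+np.pi/2]); pause(.2)
import pickle
w=get_calibration('wrist'); f=grab_frame('wrist'); pickle.dump((w,f),open('w2.pkl','wb')); cv2.imwrite('pics/w2.png',f[:,:,::-1]); rep('end')
E
```

```text
above jig [-105.2  -13.9   60.4] F [-0.3 -0.4  0.4] w 49.7 t 5.6
True
touch jig [-106.1  -14.    -3.1] F [-1.7 -0.1  9.7] w 49.8 t 7.2
False
mid jig [-50.3 -14.   12.9] F [0.1 0.9 0.3] w 49.7 t 8.7
True
push jig [-35.8 -14.1  12.5] F [-0.2 -0.4  0.4] w 50.2 t 9.4
end jig [  1.  -85.9  60.1] F [ 0.2  0.1 -0.5] w 20.2 t 12.5
```

View pics/w2.png

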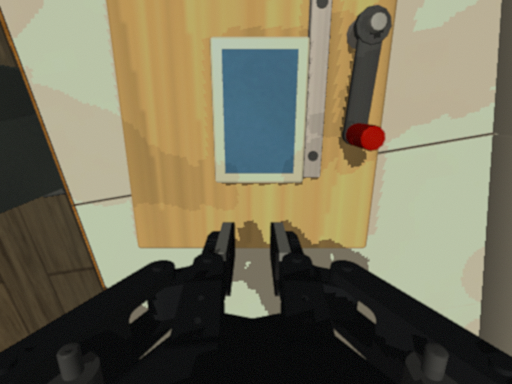

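The wrist view shows the tile squared against the fence: its right edge at column ~307 meets the fence at ~310. The latch is still open, with the knob at (365,136). Next is the push toward the end stop, followed by a second push to the fence.

Run:
```python
from h import *
import pickle
move_linear(W(1,-86,24),speed=120)
print(move_linear(W(1,-86,4),speed=20,force_limit=4)); rep('touch')
z=read_state()['tool_pos'][2]+4
move_linear(W(1,-86,z),speed=40)
print(move_linear(W(1,-40,z),speed=50,force_limit=15)); rep('mid')
print(move_linear(W(1,-12,z),speed=25,force_limit=10)); rep('push')
move_linear(W(1,-50,z),speed=100); move_linear(W(1,-50,70),speed=150)
move_gripper(50)
reach(W(-60,30,70),[np.pi,0,JY])
z=12.9
move_linear(W(-60,30,z),speed=120); 
print(move_linear(W(-25,30,z),speed=30,force_limit=10)); rep('push2')
move_linear(W(-50,30,z),speed=100); move_linear(W(-50,30,90),speed=150)
reach(W(0,-80,120),[np.pi,0,JY+np.pi/2]); pause(.2)
w=get_calibration('wrist'); f=grab_frame('wrist'); pickle.dump((w,f),open('w3.pkl','wb')); cv2.imwrite('pics/w3.png',f[:,:,::-1]); rep('end')
```

```text
True
touch jig [  1.  -86.   12.2] F [-1.   0.3  8. ] w 20.2 t 13.6
False
mid jig [  1.1 -40.1  16.2] F [0.3 0.1 0.8] w 19.9 t 14.9
True
push jig [  1.  -26.   16.1] F [-0.  -5.   3.6] w 19.8 t 15.6
True
push2 jig [-35.8  29.8  12.4] F [ 0.4 -0.5  0.2] w 49.6 t 19.8
end jig [-1.000e-01 -7.980e+01  1.199e+02] F [ 0.3  1.  -0.4] w 50.2 t 22.6
```

View pics/w3.png

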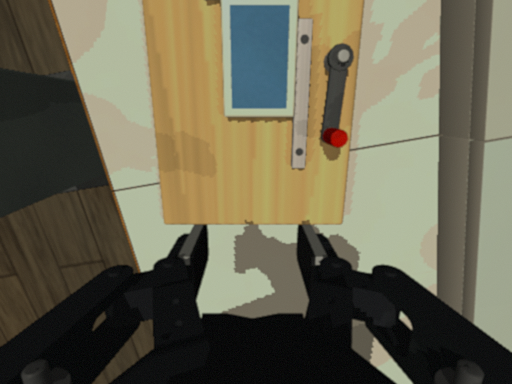

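The tile's end stop contact is just out of frame, but the lower edge and the fence side look square. The knob top is near (337,138). Now a check of the tile corners and the knob by rays, including a two-view knob height.

Run:
```python
from h import *
import pickle
rs=[]
for n in('w2','w3'):
    w,f=pickle.load(open(n+'.pkl','rb')); F=up(f); h=cv2.cvtColor(F,cv2.COLOR_RGB2HSV).astype(int);H,S,V=h[...,0],h[...,1],h[...,2]
    r=((H<6)|(H>174))&(S>150)
    top=big(r&(V>np.percentile(V[r],60)))[0]; (u,v),rad=cv2.minEnclosingCircle(top); p=topx(np.array([u,v])); rs.append(ray(w,*p))
    print(n,p,rad/4,J(onplane(w,*p,58)))
print('knob tri',J(tri(rs)))
for u,v in[(225,115),(292,117)]: print('tile corner',J(onplane(w,u,v,24)))
```

```text
w2 [373.19915771 136.32504272] 11.219490051269531 [ 64.2 -29.4  58. ]
w3 [339.16589355 138.56307983] 8.044194221496582 [ 64.4 -30.4  58. ]
knob tri [ 64.3 -29.9  58. ]
tile corner [-23.4 -14.1  24. ]
tile corner [ 33.4 -15.7  24. ]
```

Run:
```python
from h import *
import pickle
def K(t,z): return W(68-60*np.sin(t),30-60*np.cos(t),z)
A=lambda t:[np.pi,0,JY+np.pi/2-t]
move_gripper(28)
reach(K(.06,95),A(.06)); move_linear(K(.06,40),speed=100); rep('down')
for t in np.arange(.2,1.71,.1):
    if move_linear(K(t,40),A(t),speed=45,force_limit=12 if t>1.5 else 25): break
rep('stop t=%.2f'%t)
p=read_state()['tool_pos']
move_linear(K(1.55,40),A(1.55),speed=40); rep('back')
move_linear(K(1.55,100),speed=150)
reach(W(-50,-60,230),[np.pi,0,JY+np.pi/2]); pause(.2)
w=get_calibration('wrist'); f=grab_frame('wrist'); pickle.dump((w,f),open('w4.pkl','wb')); cv2.imwrite('pics/w4.png',f[:,:,::-1]); rep('end')
```

```text
down jig [ 64.6 -30.1  40.3] F [ 0.1 -0.5  0.2] w 28.1 t 24.1
stop t=1.70 jig [ 8.4 37.2 40. ] F [-0.5 -3.3  0.6] w 27.8 t 28.7
back jig [ 8.  28.7 40. ] F [-0.2  0.9  0.1] w 27.9 t 29.1
end jig [-50.  -59.9 229.7] F [ 0.4 -0.6  1.1] w 28.3 t 31.4
```

View pics/w4.png

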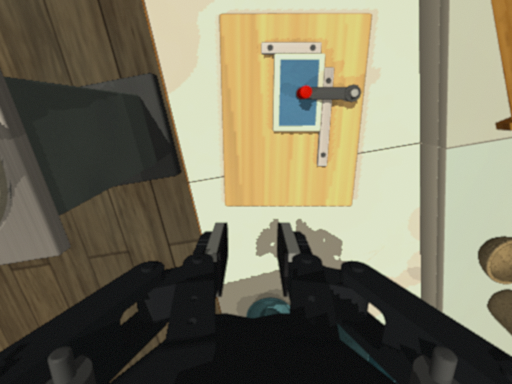

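The latch lies square across the tile, with the knob at (305,92). The tile is flush in the corner of both stops, its corners about (274,53) to (322,132). A quick numeric check, then hand in.

Run:
```python
from h import *
import pickle
w,f=pickle.load(open('w4.pkl','rb')); F=up(f); h=cv2.cvtColor(F,cv2.COLOR_RGB2HSV).astype(int);H,S,V=h[...,0],h[...,1],h[...,2]
r=((H<6)|(H>174))&(S>150); m=cv2.moments(big(r)[0]); k=J(onplane(w,*topx(np.array([m['m10'],m['m01']])/m['m00']),52)); th=np.arctan2(68-k[0],30-k[1]); print('knob',k,th)
M=np.zeros(H.shape,bool); M[160:560,1040:1340]=1
P=np.vstack(big((((H>90)&(H<125)&(S>90))|r)&M,3)); q=cv2.boxPoints(cv2.minAreaRect(cv2.convexHull(P)))
q=np.array([J(onplane(w,*topx(p),24)) for p in q]); print('panel',q.tolist(),q.mean(0))
if th>1.45 and abs(q.mean(0)-[5,30,24]).max()<4: print(close_job())
```

```text
knob [ 7.6 29.2 52. ] 1.5575520681301676
panel [[-16.8, -7.3, 24.0], [-16.8, 67.4, 24.0], [26.8, 66.3, 24.0], [29.6, -8.5, 24.0]] [ 5.7   29.475 24.   ]
the job is handed in; nothing more can be done
None
```

The job is handed in: the tile sits against both stops (camera check within about 1 mm of the seat) with the latch across it at about 1.56 rad, in about 31 s, and the arm stayed clear of the bystanders.

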